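# Clamp a sleeve in the cam-lock vee jig

## Robot

A 7-joint arm with a two-finger parallel gripper is mounted at the origin on a cart in front of the work surface, level with it; the furniture and walls round the work are solid. World frame = base frame: x ahead of the robot, y to its left, z up, the work surface at z = 0. Lengths are in m, angles in rad, forces in N, time in s.
With the tool pointing down it reaches from about 0.425 to 0.825 m from the base axis. Payload 3.6 kg.
Tool frame: the origin (TCP) lies between the finger pads; the fingertips stand bot.tip_extent ahead of it and the grasp point (between the pads) lies 11 mm behind it (bot.tip_extent is the distance from the TCP to the fingertips, in m); z points along the fingers, y is the direction in which the jaws open and shut (so a half turn about z gives the same grasp; the last joint's range is limited). The gripper opens to 93 mm and grips with 3 to 60 N. Pads are 15 mm wide; open, the fingers measure 128 mm over their backs; the gripper's body (75 mm by 188 mm) begins 65 mm behind the grasp point.
Start: joints at [1.278, 0.615, -0.013, 1.423, 0.008, 1.103, -0.04], TCP at [0.171, -0.627, 0.227] pointing down, gripper open.
Joint ranges: [-3.12, 3.12], [-0.3, 2.06], [-1.34, 1.32], [0.26, 2.42], [-1.36, 4.5], [0.01, 1.98], [-2.84, 2.84]. Speed limits (rad/s): [2.79, 2.79, 3.14, 3.14, 3.14, 3.14, 3.14].

## Interface

Orientations are given as a unit quaternion [x, y, z, w].
In Python, from plant import bot, optics gives the robot as it stands.
- The arm moves only by the tool carry_out, never from a script. Its argument "plan" is a list of rows, each a list of 7 numbers: the shift along the tool's x, y, z in m, then the turn, a rotation vector about the tool's x, y, z in rad, then the opening, from 0 (shut) to 1 (fully open). A call has 1 to 5 rows; each row shifts and turns the commanded pose from where the row before left it, along the tool's axes as they then stand; what a row does not reach is not made up. A row lasts 1/8 s, in which the tool goes at most 62.5 mm and 10.7 degrees, less where a joint would pass 70% of its speed; a pose out of reach is approached as far as the arm can. A call is refused whole if a number of a shift passes 0.0625 or a number of a turn 0.188, either way. A call with a gripper value outside its range is refused whole. The fingers move at their own pace and stop on an object; "newtons" is the grip in N (left out, the last holds). Time passes only in rows, so rows that do not move let the fingers close. It gives the time, the measured TCP pose, the force and the opening at its end, in the units of the state.
- bot.state(): the state, without advancing time (a new reading comes with each control period).
- optics.snapshot(name): name is "scene" or "top" or "wrist"; returns a dict with "pixels" (480x640x3 uint8, blue, green, red), "fx", "fy", "cx", "cy" (pixels), "world_to_cam" (4x4, takes a point from world to camera coordinates); the wrist camera has in their place "T_tool_cam" (4x4, takes a point from camera to tool coordinates, whose origin is the TCP and whose axes are the flange's). Camera axes: x right, y down, z forward; pixel columns grow to the right and rows downward; lengths in m; the calibration is good to about 2 mm. A picture is of the moment at which its call begins: read the wrist's pose just before it. There is no depth.
- bot.sign_off(): hands the job in, once; it reports no verdict.
The state is a dict: "time_s": time; "joint_pos": joint angles; "qd": joint speeds; "joint_efforts": joint torques, N m; "ee_pos": TCP position; "eef_rot": TCP orientation; "ft_force": force on the tool from outside, world axes, zero at the start; "torque": the same for the moment, N m; "opening": opening from 0.0 (shut) to 1.0 (fully open).
Only numpy, scipy, OpenCV 4.12 (cv2) and the standard library are available. Lean on these libraries where they do the work, as an engineer would, in place of code of your own. Each camera call takes 0.05 s, during which the arm holds its last target.

## Task

Clamp the steel sleeve that stands loose in the vee jig, using only light pushes of the fingertips: push the cam lever all the way round to the cam's low point so that the slide can pass, push the slide fully forward by its upright tab until it seats the sleeve in the vee, then push the lever all the way back to lock the slide there. Do not grip anything, do not touch or lift the sleeve itself, and leave the other things on the bench where they are.

Things in the scene. Friction and masses are not known exactly. Their poses are not given: they have to be found in the camera images.
- jig: the vee jig: a fixed aluminium breadboard, 275 x 225 x 12 mm with a grid of small holes, standing on four 64 mm pedestals (its top is 76 mm above the bench), with a guide rail, an eccentric cam and a dark vee block (its top 128 mm above the bench) on it. Origin: centre of the board's underside, 64 mm above the bench; x = the way the slide moves forward (towards the vee block), y = to the left of that, z up
- slide (a joint): travel of the follower slide along the jig's +x, in m: 0 = fully back, 0.055 = fully forward (hard stop). About 3 N moves it, rising to about 11 N over the last 3 mm as the pad is pressed on the sleeve; it stays where it is left, except that near the end the sprung jaw pad may push it back 1 to 2 mm when released (the lock takes that up). With the cam at its high point its roller hits the cam at about 0.012 and it goes no further
- tab_face (a point): the centre of the rear face (facing the jig's -x) of the slide's upright push tab, an aluminium plate 38 mm wide, 10 mm thick and 32 mm tall whose top is 56 mm above the board's top (132 mm above the bench); this point is 118 mm above the bench and moves with the slide. Nothing stands behind it. The rest of the slide is lower than 109 mm above the bench, except the jaw bracket at its front end (124 mm)
- cam (a joint): turn of the eccentric cam in rad: 0 = locked (high point towards the slide, lever pointing back to the jig's -x), growing counter-clockwise seen from above; 3.0 = low point towards the slide (lever pointing to the jig's +x, hard stop). The lever swings through the jig's -y side, away from the slide. About 4 N on the handle turns it and it stays where it is left
- cam_pivot (a point): the pivot axis of the cam, 100 mm above the bench, at (-35, -35) mm in the jig's x, y
- handle_mid (a point): the middle of the black upright round handle at the end of the cam lever, 16 mm in diameter and 38 mm tall, standing from 108 to 146 mm above the bench. This point is on its axis, 127 mm above the bench and 60 mm from the pivot axis; the lever bar below it ends at 108 mm; at joint value c it lies in the direction 3.281 + c rad from the jig's x axis, counter-clockwise
- sleeve_mid (a point): the centre (half-way up) of the loose bored steel sleeve to be clamped, 29 mm in diameter, 58 mm tall, standing on the jig's board 10 to 16 mm short of its seat in the vee and up to 5 mm to either side; the pad and the vee faces are smooth, so the slide alone brings it into its seat
- vee_seat (a point): the point on the board's top under the axis of a sleeve that is seated in the 90 degree vee, at (85, 30) mm in the jig's x, y
- jaw_pad: the white sprung pad, 32 mm wide, on the front of the slide, which presses on the sleeve; it gives about 3 mm against a 2500 N/m spring when the slide is home. Origin: on the slide's centre line, not on the pad
- next_sleeve: bystander: another steel sleeve, 29 mm in diameter, 58 mm tall, standing on the board left of the slide; origin under its centre
- holder_a: bystander: black post holder, 25 mm in diameter, 55 mm tall, standing on the board left of the slide; origin under its centre
- key: bystander: hex key, 93 x 31 x 6 mm, lying on the board left of the slide; origin under its centre
- holder_b: bystander: white post holder, 22 mm in diameter, 45 mm tall, standing on the board's far right corner; origin under its centre
- small_box: bystander: small black box, 50 x 60 x 30 mm, lying on the bench right of the jig; origin under its centre

How it is judged:
On the way, in this order (a step that is already met when the one before it is completed fails the run):
1. the cam is turned to its low point while the slide is still back (value of joint cam above 2.6 rad and value of joint slide below 0.02 m), for 0.1 s.
2. with the cam at its low point the slide is pushed home and seats the sleeve (value of joint cam above 2.2 rad and value of joint slide above 0.0515 m and horizontal distance between sleeve_mid and vee_seat below 0.003 m), for 0.1 s.
At the end, for the whole second after the job is handed in: the cam lever is back at its locked end (within 0.3 rad), the slide is fully forward (within 3 mm of its stop), and the sleeve stands upright in the vee (axis within 3 mm of its seat) under the pressure of the jaw pad (over 2 N) (value of joint cam below 0.3 rad and value of joint slide above 0.052 m and horizontal distance between sleeve_mid and vee_seat below 0.003 m and angle between sleeve_mid's own z axis and vertical below 0.06 rad and contact force between sleeve and jaw_pad above 2 N and velocity of joint cam below 0.05 rad/s); the robot touches nothing.
It fails at once if the sleeve is lifted or tipped (z of sleeve_mid in the frame of jig above 0.047 m or angle between sleeve_mid's own z axis and vertical above 0.3 rad).
It fails at once if the sleeve is touched by the robot (contact force between any of the fingers, the arm and sleeve above 0.5 N).
It fails at once if the lever or the slide is gripped or forced (over 38 N) (contact force between the fingers and cam above 38 N or contact force between the fingers and slide above 38 N).
It fails at once if a bystander is disturbed (distance of any of next_sleeve, holder_a, key, holder_b, small_box from where it was at the start of the episode above 0.015 m).
It also fails if it takes over 72 s, if anything falls off the work surface, if the arm or the gripper's body presses on something with over 40 N, if the wrist force passes 120 N, or if a joint passes its speed limit or range.

## Working session

There is one attempt and no reset: what is moved stays moved. The work goes in short steps, Python scripts to look and compute and a tool call to move; the robot and the scene stay as the last step left them, time stands still between calls to the robot, and variables do not carry over. Pictures are saved under pics/ and viewed, and the job is handed in when it is done.

Besides the shell and the picture viewer there is one more tool, called after ">>>" as name(argument=value, ...), one argument or row to a line, values as JSON. carry_out: Moves the arm, as the interface text tells. Its arguments: {"type":"object","properties":{"plan":{"type":"array","items":{"type":"array","items":{"type":"number"}}},"newtons":{"type":"number"}},"required":["plan"]}

```bash
ls; mkdir -p pics; python3 - <<'E'
from plant import bot, optics
import cv2
print(bot.state()); print(bot.tip_extent)
for n in ("scene","top","wrist"):
    s=optics.snapshot(n); cv2.imwrite(f"pics/{n}0.png",s["pixels"])
    print(n,{k:v for k,v in s.items() if k!="pixels"})
E
```

```text
pics
{'time_s': 0.0, 'joint_pos': array([ 1.27748942,  0.6158858 , -0.01262919,  1.42490502,  0.00807636,
        1.10339042, -0.04040784]), 'qd': array([-3.18504193e-04, -6.31025601e-05,  2.03782600e-04,  1.16553426e-03,
        1.04724849e-03,  5.84849104e-04,  6.98870837e-04]), 'joint_efforts': array([ 4.23181637e-04, -4.58923888e+01,  2.09210305e-01, -1.65743530e+01,
       -6.10713568e-02,  2.04814877e-02,  2.69191478e-04]), 'ee_pos': array([ 0.17119155, -0.62624724,  0.22550077]), 'eef_rot': array([ 9.91110257e-01,  1.33037009e-01, -1.72809317e-04, -1.25780599e-03]), 'ft_force': array([0.28211494, 0.03591381, 0.92191459]), 'torque': array([ 0.00114437, -0.00746441, -0.03647519]), 'opening': 0.9988052333806553}
0.008
scene {'fx': 471.5782358726891, 'fy': 471.5782358726891, 'cx': 330.3028799962279, 'cy': 239.9617221724622, 'world_to_cam': array([[ 0.72186104, -0.69201676,  0.00542654, -0.45902338],
       [-0.46340767, -0.48918689, -0.73888396,  0.32645507],
       [ 0.51397468,  0.53085685, -0.67381083,  0.62549513],
       [ 0.        ,  0.        ,  0.        ,  1.        ]])}
top {'fx': 623.1627182388564, 'fy': 623.1627182388564, 'cx': 319.4482096583965, 'cy': 243.50731751744408, 'world_to_cam': array([[ 0.02198285, -0.99965335,  0.01448941, -0.06254924],
       [-0.99390523, -0.02341781, -0.10772182,  0.60264613],
       [ 0.10802379, -0.01203307, -0.99407548,  0.91500535],
       [ 0.        ,  0.        ,  0.        ,  1.        ]])}
wrist {'fx': 334.75378397315006, 'fy': 334.75378397315006, 'cx': 316.1778936836047, 'cy': 245.76180520642552, 'T_tool_cam': array([[ 2.43679793e-04, -9.69061978e-01, -2.46817390e-01,
         6.75791298e-02],
       [ 9.99999673e-01,  4.26402783e-04, -6.86868178e-04,
        -1.95041432e-04],
       [ 7.70861456e-04, -2.46817142e-01,  9.69061765e-01,
        -1.58026392e-01],
       [ 0.00000000e+00,  0.00000000e+00,  0.00000000e+00,
         1.00000000e+00]])}
```

View pics/scene0.png

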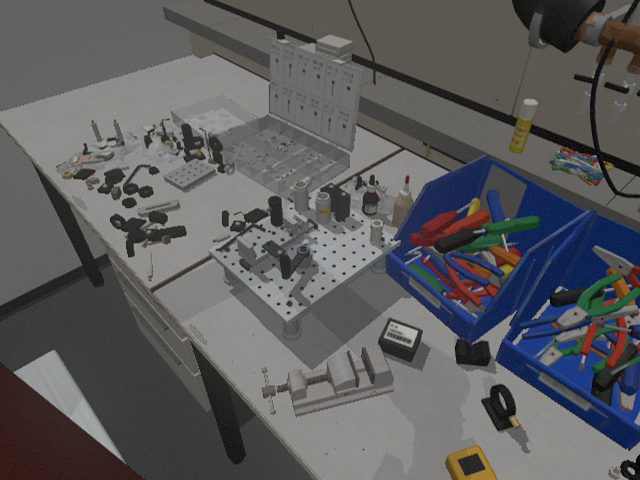

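View pics/top0.png

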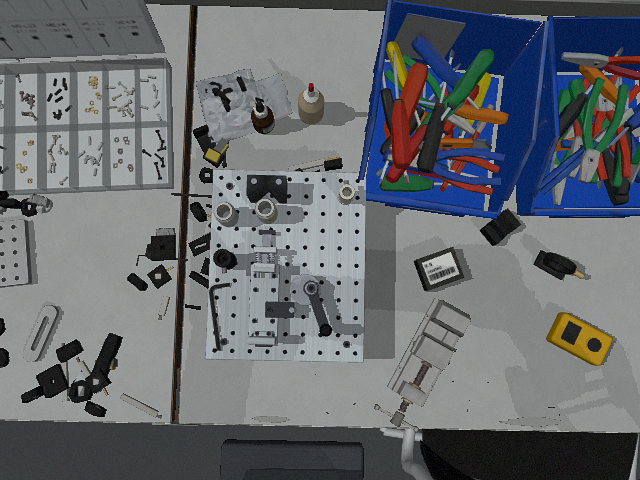

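View pics/wrist0.png

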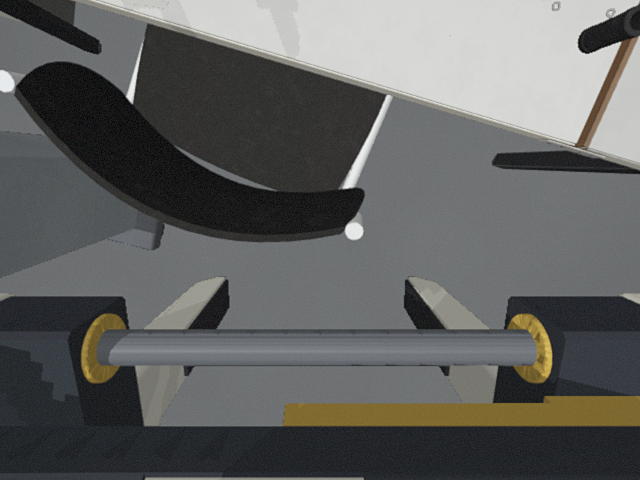

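The top view shows the board at about (206–365, 170–361) with jig +x pointing up in the image. The cam pivot is near (311,288), the handle near (324,330), the push tab near (262,338), the loose sleeve near (266,208), and the next sleeve near (226,212). The scene view shows the same jig from the side, and the wrist view is off the bench. I'll enlarge the views.

```bash
python3 - <<'E'
import cv2
t=cv2.imread("pics/top0.png")[160:370,195:380]; cv2.imwrite("pics/topc.png",cv2.resize(t,None,fx=2.8,fy=2.8,interpolation=cv2.INTER_CUBIC))
t=cv2.imread("pics/scene0.png")[165:345,200:405]; cv2.imwrite("pics/scenec.png",cv2.resize(t,None,fx=3.2,fy=3.2,interpolation=cv2.INTER_CUBIC))
E
```

```text
(no output)
```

View pics/topc.png

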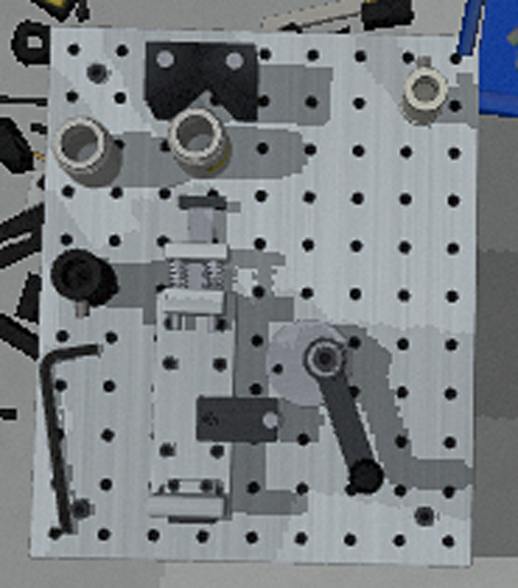

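View pics/scenec.png

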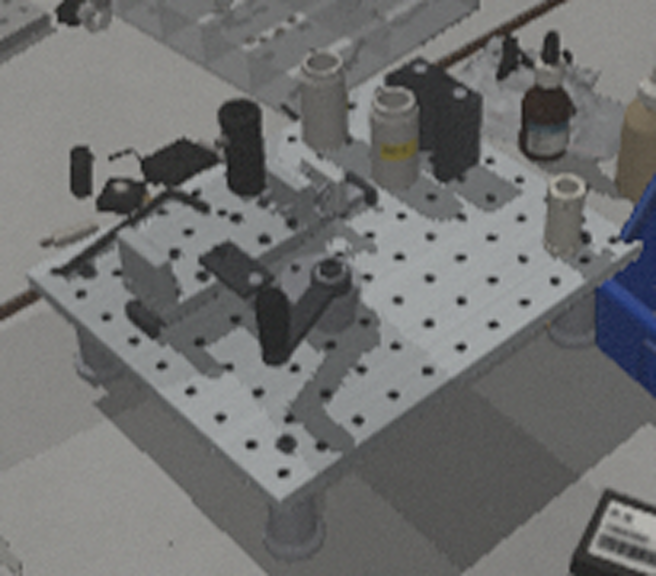

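```bash
cat > h.py <<'E'
import numpy as np, cv2
from plant import bot, optics
from scipy.optimize import least_squares
CAM={}
for n in ("scene","top"):
    s=optics.snapshot(n); K=np.array([[s["fx"],0,s["cx"]],[0,s["fy"],s["cy"]],[0,0,1]]); CAM[n]=(K,s["world_to_cam"],s["pixels"])
def proj(n,X):
    K,T,_=CAM[n]; X=np.atleast_2d(X); c=X@T[:3,:3].T+T[:3,3]; p=c@K.T; return p[:,:2]/p[:,2:]
def tri(pt,ps):
    return least_squares(lambda X:np.r_[proj("top",X)[0]-pt,proj("scene",X)[0]-ps],[.6,-.05,.1]).x
def plane(n,p,z):
    K,T,_=CAM[n]; R=T[:3,:3]; c=-R.T@T[:3,3]; d=R.T@np.linalg.inv(K)@np.r_[p,1]; return c+d*(z-c[2])/d[2]
tc=lambda u,v:np.array([195+(u+.5)/2.8-.5,160+(v+.5)/2.8-.5])
sc=lambda u,v:np.array([200+(u+.5)/3.2-.5,165+(v+.5)/3.2-.5])
E
python3 - <<'E'
from h import *
J=np.array([[137.5,112.5],[137.5,-112.5],[-137.5,-112.5],[-137.5,112.5]])/1e3
pt=[tc(52,28),tc(478,37),tc(470,565),tc(31,557)]
ps={1:sc(640,242),2:sc(280,500),3:sc(30,278)}
print("tri corners"); 
for i in ps: print(i,tri(pt[i],ps[i]).round(4))
def W(v,J,z): 
    c,s=np.cos(v[2]),np.sin(v[2]); return np.c_[J@np.array([[c,s],[-s,c]])+v[:2],np.full(len(J),z)]
def res(v,both=True):
    X=W(v,J,.076 ); r=(proj("top",X)-np.array(pt)).ravel()
    if both: r=np.r_[r,(proj("scene",X[1:])-np.array([ps[i] for i in (1,2,3)])).ravel()]
    return r
for b in (False,True):
    f=least_squares(lambda v:res(v,b),[.6,-.05,0]); print(f.x.round(4),f.fun.round(1))
v=f.x
def w(x,y,z): return W(v,np.array([[x,y]])/1e3,z)[0].round(4)
print("pivot",w(-35,-35,.1),"seat",w(85,30,.076))
a=3.281; print("handle pred",w(-35+60*np.cos(a),-35+60*np.sin(a),.127))
print("handle pred px top",proj("top",w(-35+60*np.cos(a),-35+60*np.sin(a),.146)))
# handle top centre, tri
print("handle top tri",tri(tc(366,478),sc(271,296)), tri(tc(369,471),sc(271,296)))
print("sleeve tops", tri(tc(198,131),sc(393,100)), tri(tc(80,142),sc(324,64)))
for u,vv in ((149,517),(223,517),(152,493),(227,493)): print("tab top", plane("top",tc(u,vv),.132).round(4))
print("tab scene top-left/right rear", tri(tc(149,517),sc(118,236)), tri(tc(223,517),sc(162,280)))
for n in CAM:
    K,T,_=CAM[n]; print(n,-T[:3,:3].T@T[:3,3])
np.save("v.npy",v)
E
```

```text
tri corners
1 [ 0.7057 -0.1137  0.0737]
2 [ 0.4321 -0.1138  0.075 ]
3 [0.4317 0.1098 0.0698]
[ 0.5682 -0.0019  0.0015] [-0.6 -0.7  0.4 -0.4  0.9  0.6 -0.7  0.4]
[ 0.5684 -0.0024  0.003 ] [-0.4 -0.7  0.6 -0.6  1.4  0.4 -0.1  0.4  0.8 -0.8 -0.2  0.5 -2.3 -2.1]
pivot [ 0.5335 -0.0375  0.1   ] seat [0.6533 0.0278 0.076 ]
handle pred [ 0.4741 -0.0461  0.127 ]
handle pred px top [[316.46929201 332.083702  ]]
handle top tri [ 0.47713073 -0.05832495  0.14444661] [ 0.47927573 -0.05883155  0.14357059]
sleeve tops [0.64206464 0.02767381 0.13230513] [0.63612643 0.08463438 0.13099936]
tab top [0.4555 0.045  0.132 ]
tab top [0.4562 0.0097 0.132 ]
tab top [0.4668 0.0439 0.132 ]
tab top [0.4676 0.0081 0.132 ]
tab scene top-left/right rear [0.45616606 0.0446554  0.12963073] [0.45684171 0.00947522 0.12146359]
scene [ 0.16114422 -0.4900027   0.66516872]
top [ 0.50150581 -0.03740458  0.97540883]
```

```bash
cat >> h.py <<'E'
from scipy.spatial.transform import Rotation as Ro
def st():
    s=bot.state(); R=Ro.from_quat(s["eef_rot"]).as_matrix(); 
    print("t",round(s["time_s"],2),"p",s["ee_pos"].round(4),"yaw",round(np.degrees(np.arctan2(R[1,0],R[0,0])),2),"z",R[:,2].round(3),"F",s["ft_force"].round(1),"op",round(s["opening"],3),"j7",round(s["joint_pos"][6],2)); return s,R
def totool(target):
    s,R=st(); d=R.T@(np.array(target)-s["ee_pos"]); print("tool delta",d.round(4)); return d
E
python3 -c "
from h import *
totool([.478,-.0585,.2255])"
```

```text
t 0.35 p [ 0.1713 -0.6268  0.2264] yaw 15.29 z [-0.     0.001 -1.   ] F [-0.2 -0.7 -0.1] op 0.999 j7 -0.04
tool delta [ 0.4457 -0.4673  0.0012]
```

>>> carry_out(
  plan=[
    [0.0297,-0.0312,0,0,0,0,0.34],
    [0.0297,-0.0312,0,0,0,0,0.34],
    [0.0297,-0.0312,0,0,0,0,0.34],
    [0.0297,-0.0312,0,0,0,0,0.34],
    [0.0297,-0.0312,0,0,0,0,0.34],
  ],
)

```text
time_s: 0.98
ee_pos: [0.2742, -0.4361, 0.2269]
eef_rot: [0.991, 0.133, 0.0, 0.0]
ft_force: [0.0, 0.8, 0.4]
opening: 0.509
```

>>> carry_out(
  plan=[
    [0.0297,-0.0312,0,0,0,0,0.34],
    [0.0297,-0.0312,0,0,0,0,0.34],
    [0.0297,-0.0312,0,0,0,0,0.34],
    [0.0297,-0.0312,0,0,0,0,0.34],
    [0,0,0,0,0,-0.09,0.34],
  ],
)

```text
time_s: 1.6
ee_pos: [0.3574, -0.282, 0.227]
eef_rot: [0.983, 0.183, 0.001, -0.0]
ft_force: [-0.2, 0.2, 0.3]
opening: 0.346
```

```bash
python3 -c "
from h import *
totool([.478,-.0585,.2255])"
```

```text
t 1.7 p [ 0.3556 -0.285   0.2269] yaw 20.56 z [ 0. -0. -1.] F [-0.6 -0.7  0.1] op 0.334 j7 -0.63
tool delta [ 0.1941 -0.1691  0.0014]
```

>>> carry_out(
  plan=[
    [0.0388,-0.0338,0,0,0,0,0.34],
    [0.0388,-0.0338,0,0,0,0,0.34],
    [0.0388,-0.0338,0,0,0,0,0.34],
    [0.0388,-0.0338,0,0,0,0,0.34],
    [0.0388,-0.0338,0,0,0,0,0.34],
  ],
)

```text
time_s: 2.33
ee_pos: [0.4787, -0.0592, 0.2268]
eef_rot: [0.984, 0.175, 0.0, 0.0]
ft_force: [0.5, 0.3, 0.5]
opening: 0.34
```

```bash
python3 -c "
from h import *
st()
s=optics.snapshot('wrist');cv2.imwrite('pics/w1.png',s['pixels']);st()
s=optics.snapshot('wrist');cv2.imwrite('pics/w1.png',s['pixels']);st()"
```

```text
t 2.42 p [ 0.4806 -0.0536  0.227 ] yaw 20.89 z [ 0.003  0.004 -1.   ] F [ 0.4  1.  -0.7] op 0.343 j7 -1.23
t 2.48 p [ 0.479  -0.0571  0.2267] yaw 20.65 z [ 0.001  0.001 -1.   ] F [-0.8 -0.7  0.1] op 0.341 j7 -1.22
t 2.52 p [ 0.478  -0.0595  0.2265] yaw 20.44 z [-0. -0. -1.] F [-0.3 -1.2 -0.3] op 0.34 j7 -1.22
```

View pics/w1.png

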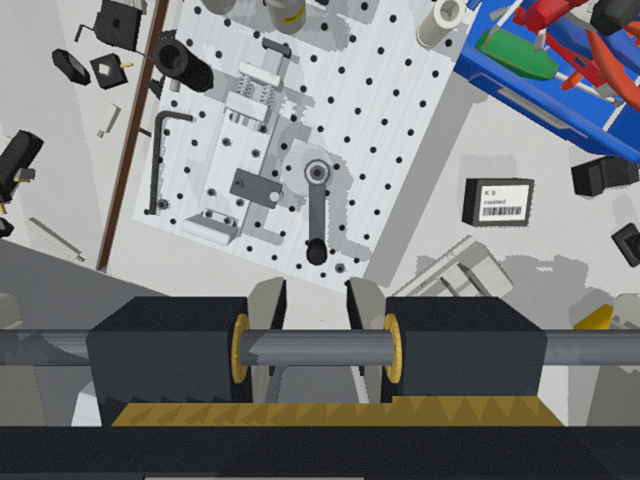

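The wrist view shows the handle at (316,250) directly below the pivot at (317,172), so the tool is aligned with the lever. I'll check the handle position against this view as a second measurement.

```bash
cat >> h.py <<'E'
def wsnap(name):
    s,R=st(); w=optics.snapshot('wrist'); cv2.imwrite(f'pics/{name}.png',w['pixels'])
    T=np.eye(4);T[:3,:3]=R;T[:3,3]=s['ee_pos'];T=T@w['T_tool_cam']
    K=np.array([[w["fx"],0,w["cx"]],[0,w["fy"],w["cy"]],[0,0,1]])
    CAM[name]=(K,np.linalg.inv(T),w['pixels'])
E
python3 -c "
from h import *
wsnap('w2')
cv2.imwrite('pics/w2c.png',cv2.resize(CAM['w2'][2][140:280,180:380],None,fx=4,fy=4,interpolation=cv2.INTER_CUBIC))
print(proj('w2',[[.478,-.0585,.146],[.478,-.0585,.108],[.5335,-.0375,.112],[.456,.045,.132],[.456,.009,.132]]))
"
```

```text
t 2.62 p [ 0.4773 -0.0614  0.2265] yaw 20.23 z [-0.001 -0.001 -1.   ] F [ 0.1 -0.4  0.2] op 0.34 j7 -1.22
[[313.32295756 252.49477513]
 [313.69990633 240.53039343]
 [312.89735402 168.97398471]
 [177.16106877 228.58911839]
 [222.24051311 244.3126986 ]]
```

View pics/w2c.png

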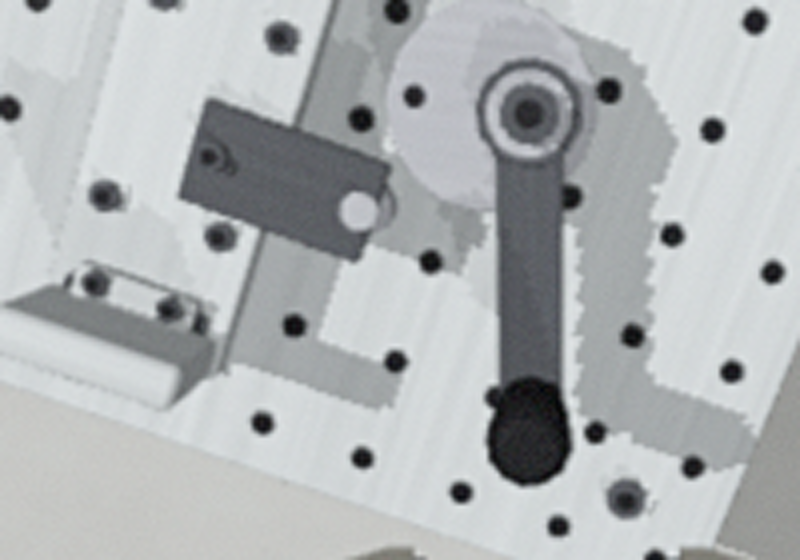

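The handle top at (312,250) and pivot at (312,168) match the prediction to about 1 mm. Next I lower the open fingers around the handle, with clearance on both sides.

>>> carry_out(
  plan=[
    [0,0,0,0,0,0,0.34],
    [0,0,0,0,0,0,0.34],
    [0,0,0.02,0,0,0,0.34],
    [0,0,0.02,0,0,0,0.34],
    [0,0,0,0,0,0,0.34],
  ],
)

```text
time_s: 3.3
ee_pos: [0.4768, -0.0598, 0.1857]
eef_rot: [0.984, 0.177, -0.002, -0.0]
ft_force: [0.7, -0.0, 0.4]
opening: 0.34
```

```bash
python3 -c "
from h import *
totool([.478,-.0585,.130])"
```

```text
t 3.4 p [ 0.4782 -0.0597  0.1871] yaw 20.42 z [ 0.001  0.    -1.   ] F [0.  0.6 0.4] op 0.341 j7 -1.24
tool delta [ 0.0002 -0.0012  0.0571]
```

>>> carry_out(
  plan=[
    [0,-0.001,0.019,0,0,0,0.34],
    [0,0,0.019,0,0,0,0.34],
    [0,0,0.0185,0,0,0,0.34],
    [0,0,0,0,0,0,0.34],
    [0,0,0,0,0,0,0.34],
  ],
)

```text
time_s: 4.03
ee_pos: [0.4785, -0.0586, 0.1313]
eef_rot: [0.984, 0.177, 0.001, 0.0]
ft_force: [0.1, -0.1, 0.9]
opening: 0.34
```

>>> carry_out(
  plan=[
    [0.0001,0.003,0,0,0,-0.05,0.34],
    [0.0001,0.003,0,0,0,-0.05,0.34],
    [0.0001,0.003,0,0,0,-0.05,0.34],
    [0.0001,0.003,0,0,0,-0.05,0.34],
    [0.0001,0.003,0,0,0,-0.05,0.34],
  ],
)

```text
time_s: 4.65
ee_pos: [0.4849, -0.0698, 0.1314]
eef_rot: [0.954, 0.3, 0.001, -0.001]
ft_force: [-0.7, 2.7, 1.6]
opening: 0.343
```

```bash
python3 -c "
from h import *
s,R=st();d=s['ee_pos'][:2]-[.5335,-.0375];print(np.hypot(*d),np.arctan2(d[1],d[0])%6.283-3.281-.0)
cv2.imwrite('pics/t3.png',cv2.resize(CAM['top'][2][160:370,195:380],None,fx=2.8,fy=2.8))
cv2.imwrite('pics/s3.png',cv2.resize(CAM['scene'][2][165:345,200:405],None,fx=3.2,fy=3.2))
"
```

```text
t 4.75 p [ 0.485  -0.0704  0.1313] yaw 34.8 z [ 0.001  0.002 -1.   ] F [-1.1  3.5  3.3] op 0.342 j7 -1.05
0.05858873395870921 0.4574669176043664
```

View pics/s3.png

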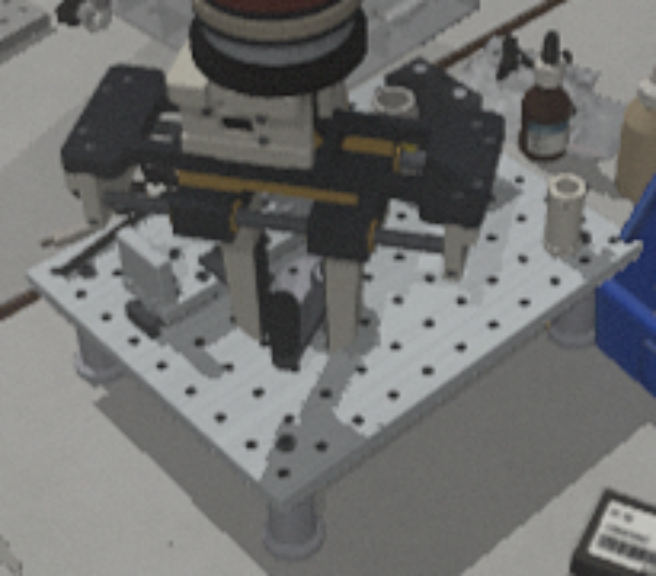

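The handle at about (285,325) in the crop stands between the fingers, and the trailing finger reads about 3.5 N. I'll continue the sweep.

>>> carry_out(
  plan=[
    [0.0003,0.006,0,0,0,-0.1,0.34],
    [0.0003,0.006,0,0,0,-0.1,0.34],
    [0.0003,0.006,0,0,0,-0.1,0.34],
    [0.0003,0.006,0,0,0,-0.1,0.34],
    [0.0003,0.006,0,0,0,-0.1,0.34],
  ],
)

```text
time_s: 5.38
ee_pos: [0.5066, -0.0901, 0.1309]
eef_rot: [0.85, 0.527, -0.0, -0.001]
ft_force: [-2.8, 3.5, 2.3]
opening: 0.339
```

>>> carry_out(
  plan=[
    [0.0003,0.006,0,0,0,-0.1,0.34],
    [0.0003,0.006,0,0,0,-0.1,0.34],
    [0.0003,0.006,0,0,0,-0.1,0.34],
    [0.0003,0.006,0,0,0,-0.1,0.34],
    [0.0003,0.006,0,0,0,-0.1,0.34],
  ],
)

```text
time_s: 6.0
ee_pos: [0.5345, -0.0973, 0.1305]
eef_rot: [0.694, 0.72, -0.001, -0.001]
ft_force: [-3.5, 2.5, 1.3]
opening: 0.342
```

```bash
cat >>h.py <<'E'
def lever():
    s,R=st();d=s['ee_pos'][:2]-[.5335,-.0375];th=np.arctan2(d[1],d[0])%6.28319
    print("r",np.hypot(*d).round(4),"tcp angle-3.281:",round(th-3.281,3),"yaw should be",round(np.degrees(th)-180,1), "F tool",(R.T@s['ft_force']).round(1))
def views(i):
    cv2.imwrite(f'pics/t{i}.png',cv2.resize(CAM['top'][2][160:370,195:380],None,fx=2.8,fy=2.8))
    cv2.imwrite(f'pics/s{i}.png',cv2.resize(CAM['scene'][2][165:345,200:405],None,fx=3.2,fy=3.2))
E
python3 -c "
from h import *
lever();views(4)"
```

```text
t 6.1 p [ 0.5354 -0.0977  0.1304] yaw 91.99 z [-0.002 -0.    -1.   ] F [-2.9  0.6  0.8] op 0.337 j7 -0.22
r 0.0602 tcp angle-3.281: 1.464 yaw should be 91.9 F tool [ 0.7 -2.8 -0.8]
```

View pics/s4.png

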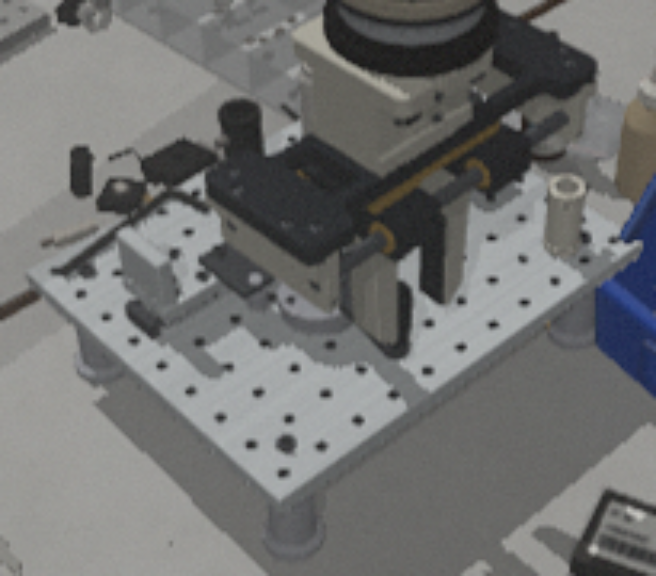

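>>> carry_out(
  plan=[
    [0,0,-0.005,0,0,0,0.27],
    [0.0003,0.006,0,0,0,-0.1,0.27],
    [0.0003,0.006,0,0,0,-0.1,0.27],
    [0.0003,0.006,0,0,0,-0.1,0.27],
    [0.0003,0.006,0,0,0,-0.1,0.27],
  ],
)

```text
time_s: 6.72
ee_pos: [0.5579, -0.0939, 0.135]
eef_rot: [0.537, 0.843, -0.002, -0.001]
ft_force: [-3.5, -1.1, -0.3]
opening: 0.273
```

>>> carry_out(
  plan=[
    [0.0003,0.006,0,0,0,-0.1,0.27],
    [0.0003,0.006,0,0,0,-0.1,0.27],
    [0.0003,0.006,0,0,0,-0.1,0.27],
    [0.0003,0.006,0,0,0,-0.1,0.27],
    [0.0003,0.006,0,0,0,-0.1,0.27],
  ],
)

```text
time_s: 7.35
ee_pos: [0.5817, -0.0764, 0.1351]
eef_rot: [0.312, 0.95, -0.003, -0.0]
ft_force: [-3.8, -3.5, -0.9]
opening: 0.27
```

```bash
python3 -c "
from h import *
lever();views(5)"
```

```text
t 7.45 p [ 0.5825 -0.0757  0.1351] yaw 143.46 z [-0.    -0.004 -1.   ] F [-1.6 -2.3 -0.9] op 0.273 j7 0.48
r 0.0621 tcp angle-3.281: 2.34 yaw should be 142.1 F tool [-0.1 -2.8  0.9]
```

View pics/s5.png

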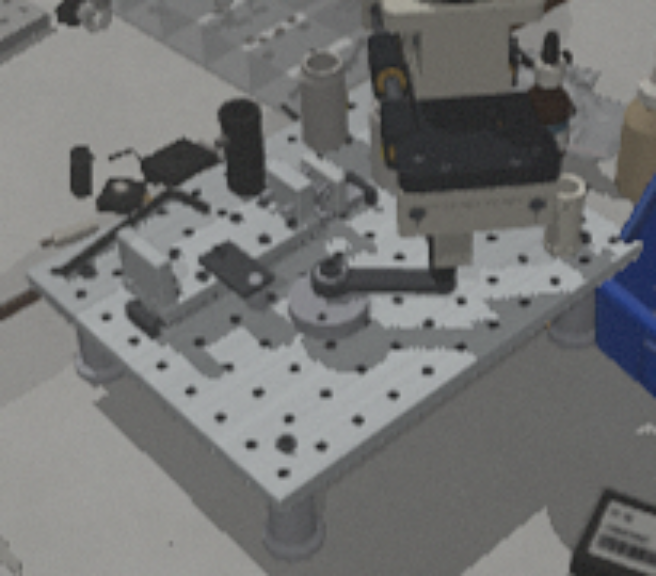

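>>> carry_out(
  plan=[
    [0.001,0.006,0,0,0,-0.1,0.27],
    [0.001,0.006,0,0,0,-0.1,0.27],
    [0.0003,0.006,0,0,0,-0.1,0.27],
    [0.0003,0.006,0,0,0,-0.1,0.27],
    [0.0003,0.006,0,0,0,-0.1,0.27],
  ],
)

```text
time_s: 8.07
ee_pos: [0.5946, -0.0493, 0.1352]
eef_rot: [0.069, 0.998, -0.003, 0.002]
ft_force: [2.3, -5.8, -2.5]
opening: 0.271
```

>>> carry_out(
  plan=[
    [0.0002,0.003,0,0,0,-0.05,0.27],
    [0.0002,0.003,0,0,0,-0.05,0.27],
    [0,0,0,0,0,0,0.27],
  ],
)

```text
time_s: 8.45
ee_pos: [0.5953, -0.0421, 0.1355]
eef_rot: [0.02, 1.0, -0.002, 0.003]
ft_force: [3.1, -3.7, -3.2]
opening: 0.271
```

```bash
python3 -c "
from h import *
lever();views(6)"
```

```text
t 8.55 p [ 0.5952 -0.0421  0.1355] yaw 177.68 z [ 0.005 -0.004 -1.   ] F [ 3.2 -3.9 -2.4] op 0.271 j7 0.93
r 0.0619 tcp angle-3.281: 2.928 yaw should be 175.7 F tool [-3.3 -3.7  2.4]
```

View pics/s6.png

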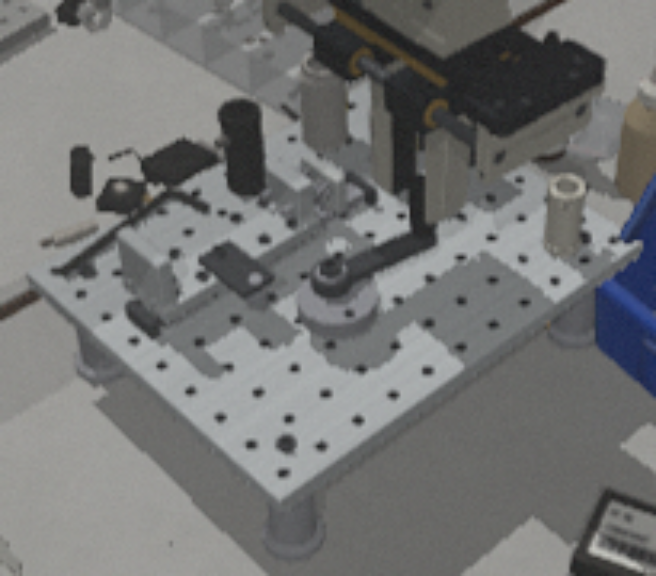

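>>> carry_out(
  plan=[
    [0.0,0.003,0,0,0,-0.03,0.27],
    [0,0.003,0,0,0,-0.03,0.27],
    [0,0.002,0,0,0,0,0.27],
    [0,0.002,0,0,0,0,0.27],
  ],
)

```text
time_s: 9.05
ee_pos: [0.5957, -0.0318, 0.1359]
eef_rot: [-0.01, 1.0, -0.002, 0.003]
ft_force: [3.3, -5.0, -0.6]
opening: 0.271
```

```bash
python3 -c "
from h import *
lever()"
```

```text
t 9.15 p [ 0.5957 -0.0318  0.1359] yaw -178.87 z [ 0.006 -0.004 -1.   ] F [ 3.5 -4.9 -1.4] op 0.269 j7 0.96
r 0.0625 tcp angle-3.281: -3.19 yaw should be -174.8 F tool [-3.4 -5.   1.4]
```

>>> carry_out(
  plan=[
    [0.001,-0.004,0,0,0,0,0.27],
    [0,0,0,0,0,0,0.27],
    [0,0,-0.03,0,0,0,0.27],
    [0,0,-0.03,0,0,0,0.27],
    [0,0,0,0,0,0,0.1],
  ],
)

```text
time_s: 9.78
ee_pos: [0.5931, -0.0312, 0.1978]
eef_rot: [-0.013, 1.0, 0.001, 0.003]
ft_force: [-0.3, 0.1, -0.3]
opening: 0.208
```

```bash
python3 -c "
from h import *
totool([.433,.0276,.19])"
```

```text
t 9.88 p [ 0.5914 -0.0325  0.1949] yaw -178.55 z [-0.  0. -1.] F [-0.9 -0.2  0.4] op 0.131 j7 1.03
tool delta [0.1568 0.0641 0.0049]
```

>>> carry_out(
  plan=[
    [0.031,0.0128,0,0,0,-0.025,0],
    [0.031,0.0128,0,0,0,0,0],
    [0.031,0.0128,0,0,0,0,0],
    [0.031,0.0128,0,0,0,0,0],
    [0.031,0.0128,0,0,0,0,0],
  ],
)

```text
time_s: 10.5
ee_pos: [0.4321, 0.0243, 0.1941]
eef_rot: [-0.025, 1.0, 0.0, -0.001]
ft_force: [-0.0, 0.2, 0.7]
opening: 0.005
```

>>> carry_out(
  plan=[
    [0,0,0,0,0,0,0],
    [0,0,0,0,0,0,0],
    [0,0,0,0,0,0,0],
  ],
)

```text
time_s: 10.88
ee_pos: [0.4348, 0.0238, 0.1949]
eef_rot: [-0.024, 1.0, 0.0, -0.0]
ft_force: [-0.7, 0.0, 1.0]
opening: 0.006
```

```bash
python3 -c "
from h import *
totool([.433,.0276,.122]);views(7)
t=lambda u,v:plane('top',tc(u,v),.132)
"
```

```text
t 10.97 p [0.4347 0.0239 0.195 ] yaw -177.19 z [-0.     0.001 -1.   ] F [0.5 0.1 0.5] op 0.005 j7 0.87
tool delta [0.0015 0.0037 0.073 ]
```

View pics/s7.png

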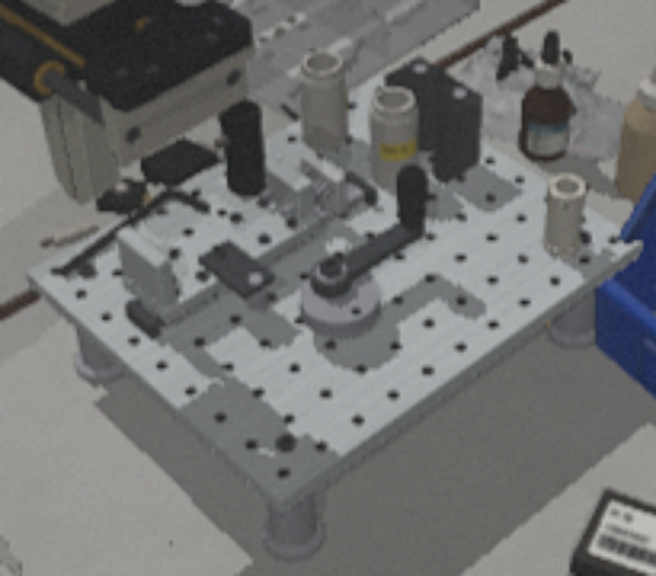

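View pics/t7.png

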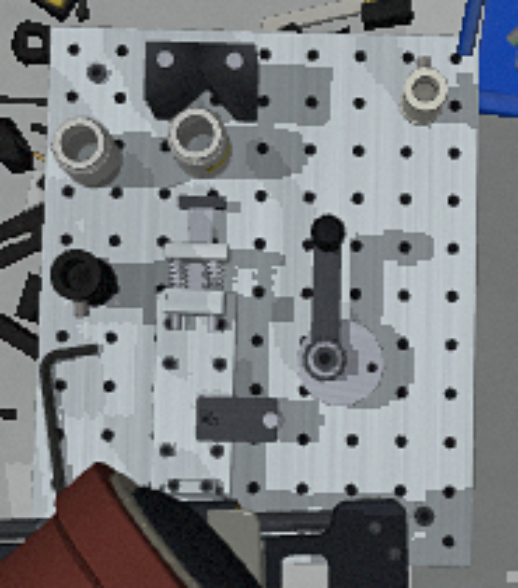

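The top view shows the lever pointing to jig +x, with the handle at (328,232) and the pivot at (325,358) in the crop. The slide is still back. I'm going down behind the tab.

>>> carry_out(
  plan=[
    [0.001,0.0037,0,0,0,-0.05,0],
    [0,0,0.025,0,0,0,0],
    [0,0,0.025,0,0,0,0],
    [0,0,0.022,0,0,0,0],
    [0,0,0,0,0,0,0],
  ],
)

```text
time_s: 11.6
ee_pos: [0.432, 0.0278, 0.1222]
eef_rot: [-0.051, 0.999, 0.0, -0.002]
ft_force: [0.0, -0.4, -0.3]
opening: 0.003
```

>>> carry_out(
  plan=[
    [-0.005,0,0,0,0,0,0],
    [-0.005,0,0,0,0,0,0],
    [-0.005,0,0,0,0,0,0],
    [0,0,0,0,0,0,0],
  ],
)

```text
time_s: 12.1
ee_pos: [0.448, 0.0292, 0.1234]
eef_rot: [-0.05, 0.999, -0.0, 0.0]
ft_force: [-1.2, -0.0, 0.2]
opening: 0.006
```

```bash
python3 -c "
from h import *
st();views(8)
"
```

```text
t 12.2 p [0.448  0.0293 0.1233] yaw -174.25 z [ 0.001  0.    -1.   ] F [ 0.5  1.  -0.5] op 0.004 j7 0.77
```

View pics/s8.png

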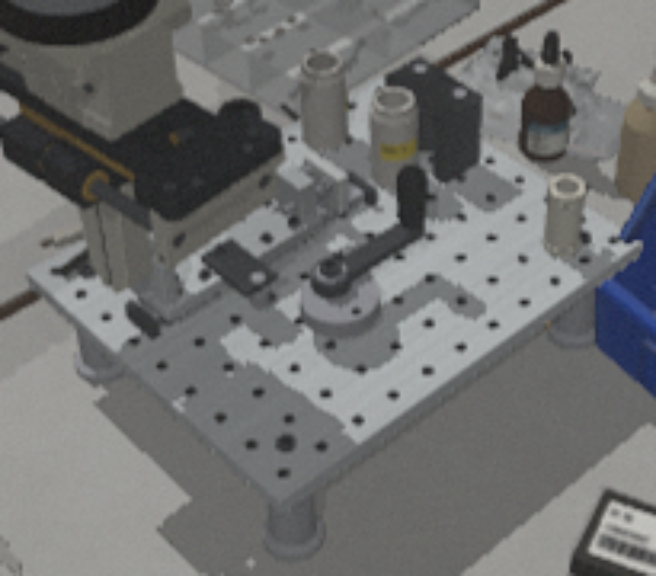

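>>> carry_out(
  plan=[
    [0,0.001,0,0,0,0.1,0],
    [-0.004,0,0,0,0,0,0],
    [-0.005,0,0,0,0,0,0],
    [-0.005,0,0,0,0,0,0],
    [-0.005,0,0,0,0,0,0],
  ],
)

```text
time_s: 12.82
ee_pos: [0.4668, 0.0303, 0.1231]
eef_rot: [-0.0, 1.0, 0.0, -0.0]
ft_force: [-4.0, 0.8, 3.1]
opening: 0.007
```

```bash
python3 -c "
from h import *
st();views(9)
"
```

```text
t 12.93 p [0.4677 0.0304 0.1231] yaw -180.0 z [ 0.001  0.001 -1.   ] F [-1.2  0.5 -0.6] op 0.005 j7 0.71
```

View pics/s9.png

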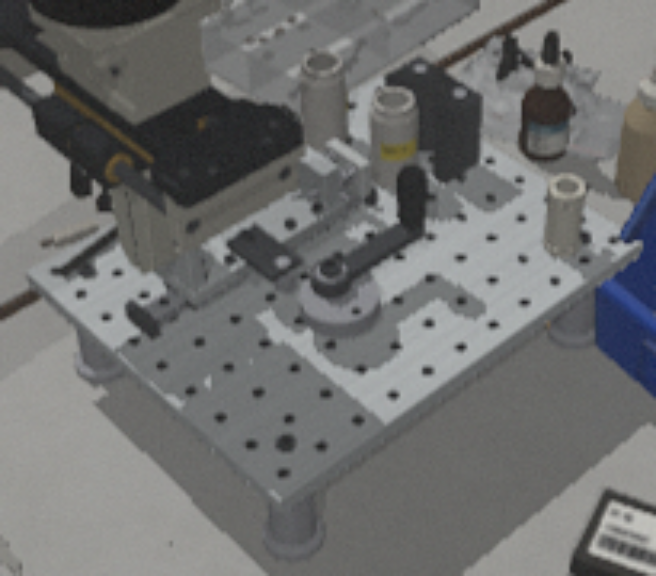

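The slide is moving, with about 4 N on the tab.

>>> carry_out(
  plan=[
    [-0.005,-0.001,0,0,0,0,0],
    [-0.005,-0.001,0,0,0,0,0],
    [-0.005,0,0,0,0,0,0],
    [-0.005,0,0,0,0,0,0],
    [-0.005,0,0,0,0,0,0],
  ],
)

```text
time_s: 13.55
ee_pos: [0.4916, 0.0284, 0.123]
eef_rot: [-0.0, 1.0, 0.0, -0.0]
ft_force: [-3.7, 3.2, -0.3]
opening: 0.005
```

```bash
python3 -c "
from h import *
st();views(10)
"
```

```text
t 13.65 p [0.4925 0.0281 0.1231] yaw 180.0 z [ 0.001  0.    -1.   ] F [-1.3  0.8 -0.2] op 0.004 j7 0.74
```

View pics/t10.png

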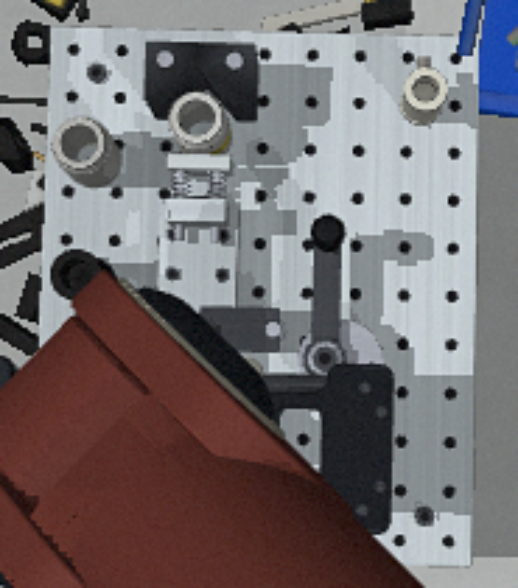

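The pad is now moving the sleeve, which has gone from (198,131) to (199,118) in the crop and is not yet seated. The last stretch goes in smaller steps.

>>> carry_out(
  plan=[
    [-0.002,0,0,0,0,0,0],
    [-0.002,0,0,0,0,0,0],
    [-0.002,0,0,0,0,0,0],
    [-0.002,0,0,0,0,0,0],
    [-0.001,0,0,0,0,0,0],
  ],
)

```text
time_s: 14.28
ee_pos: [0.4993, 0.028, 0.1232]
eef_rot: [-0.0, 1.0, -0.001, -0.001]
ft_force: [-7.0, 1.0, 3.7]
opening: 0.008
```

>>> carry_out(
  plan=[
    [-0.001,0,0,0,0,0,0],
    [-0.001,0,0,0,0,0,0],
    [-0.001,0,0,0,0,0,0],
    [0,0,0,0,0,0,0],
  ],
)

```text
time_s: 14.78
ee_pos: [0.5003, 0.028, 0.1231]
eef_rot: [-0.0, 1.0, -0.001, -0.003]
ft_force: [-10.4, 1.4, 6.3]
opening: 0.003
```

```bash
python3 -c "
from h import *
st();views(11)
"
```

```text
t 14.88 p [0.5003 0.028  0.1232] yaw -179.96 z [-0.007 -0.002 -1.   ] F [-10.5   1.2   7.6] op 0.008 j7 0.75
```

View pics/t11.png

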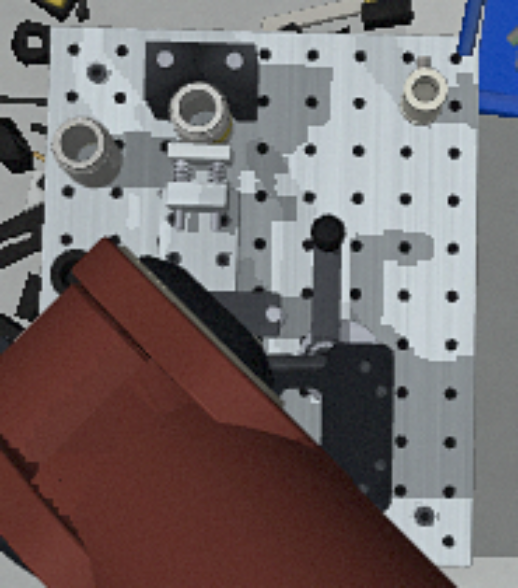

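>>> carry_out(
  plan=[
    [-0.001,0,0,0,0,0,0],
    [-0.001,0,0,0,0,0,0],
    [-0.001,0,0,0,0,0,0],
    [-0.001,0,0,0,0,0,0],
    [0,0,0,0,0,0,0],
  ],
)

```text
time_s: 15.5
ee_pos: [0.5004, 0.028, 0.1231]
eef_rot: [-0.001, 1.0, -0.002, -0.007]
ft_force: [-17.9, 0.5, 13.5]
opening: 0.011
```

```bash
python3 -c "
from h import *
st()"
```

```text
t 15.6 p [0.5004 0.028  0.1231] yaw -179.91 z [-0.014 -0.005 -1.   ] F [-17.    1.8  14.2] op -0.0 j7 0.75
```

Force rose from 10 to 17 N with no further movement, so this looks like the hard stop. I'll back off and measure.

>>> carry_out(
  plan=[
    [0.008,0,0,0,0,0,0],
    [0.01,0,0,0,0,0,0],
    [0.01,0,0,0,0,0,0],
    [0,0,-0.03,0,0,0,0],
    [0,0,-0.03,0,0,0,0],
  ],
)

```text
time_s: 16.23
ee_pos: [0.48, 0.0279, 0.184]
eef_rot: [-0.0, 1.0, -0.0, 0.0]
ft_force: [0.8, -0.6, -0.1]
opening: 0.002
```

>>> carry_out(
  plan=[
    [0.04,-0.02,0,0,0,0,0],
    [0.03,-0.04,0,0,0,0,0.34],
    [0,-0.04,0,0,0,0,0.34],
    [0,0,0,0,0,0,0.34],
  ],
)

```text
time_s: 16.73
ee_pos: [0.4097, -0.0753, 0.183]
eef_rot: [0.004, 1.0, -0.001, 0.0]
ft_force: [0.5, 0.9, 0.2]
opening: 0.276
```

```bash
python3 -c "
from h import *
st();views(12)"
```

```text
t 16.82 p [ 0.4102 -0.0718  0.1835] yaw 179.94 z [ 0.002  0.    -1.   ] F [0.6 0.9 0. ] op 0.326 j7 1.02
```

View pics/t12.png

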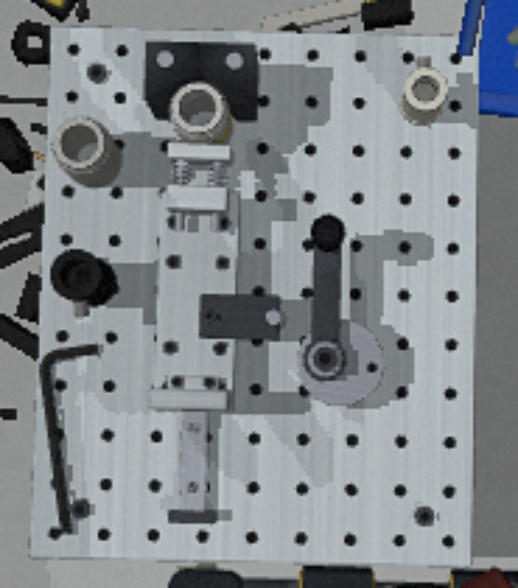

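View pics/s12.png

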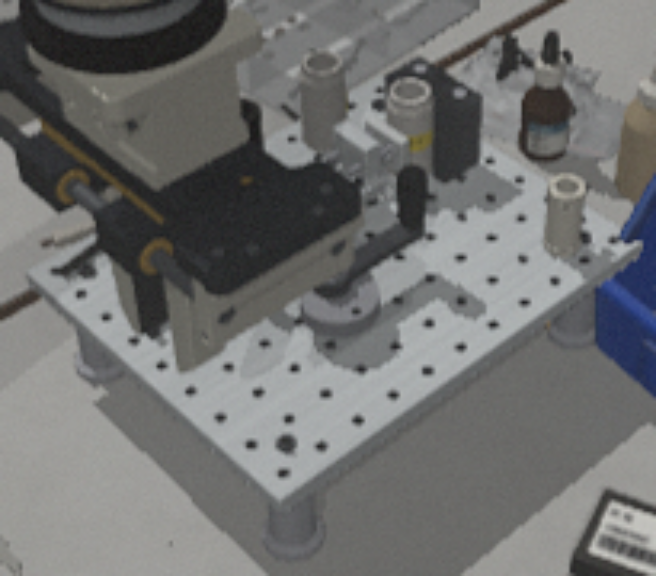

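```bash
python3 -c "
from h import *
for u,v in ((150,408),(226,409)): print('tab',plane('top',tc(u,v),.132).round(4))
print('sleeve',tri(tc(198,109),sc(410,92)).round(4), plane('top',tc(198,109),.134).round(4))
print('handle',tri(tc(328,231),sc(411,175)).round(4),plane('top',tc(328,231),.146).round(4))
totool([.5935,-.0375,.2])"
```

```text
tab [0.5072 0.0463 0.132 ]
tab [0.5075 0.0098 0.132 ]
sleeve [0.6536 0.0275 0.1321] [0.6529 0.0277 0.134 ]
handle [ 0.5936 -0.0372  0.1424] [ 0.5932 -0.0372  0.146 ]
t 16.93 p [ 0.4102 -0.0707  0.1835] yaw -179.88 z [ 0.001  0.001 -1.   ] F [ 0.7  0.4 -0. ] op 0.336 j7 1.02
tool delta [-0.1834  0.0328 -0.0162]
```

The slide has moved to about 52 mm by camera after spring-back. The sleeve is within 1 mm of the seat and the handle is at (0.5935,-0.037). I'm going back to the lever.

>>> carry_out(
  plan=[
    [0,0,-0.016,0,0,0,0.3],
    [-0.0458,0.0082,0,0,0,0,0.3],
    [-0.0458,0.0082,0,0,0,0,0.3],
    [-0.0458,0.0082,0,0,0,0,0.3],
    [-0.0458,0.0082,0,0,0,0,0.3],
  ],
)

```text
time_s: 17.55
ee_pos: [0.5948, -0.0376, 0.2005]
eef_rot: [-0.001, 1.0, 0.0, 0.001]
ft_force: [-0.2, 0.3, 0.8]
opening: 0.298
```

>>> carry_out(
  plan=[
    [0,0,0,0,0,0,0.3],
    [0,0,0,0,0,0,0.3],
    [0,0,0,0,0,0,0.3],
  ],
)

```text
time_s: 17.92
ee_pos: [0.5919, -0.0391, 0.1997]
eef_rot: [-0.0, 1.0, -0.0, -0.0]
ft_force: [-0.7, -0.5, 0.5]
opening: 0.299
```

```bash
python3 -c "
from h import *
totool([.5935,-.0373,.135])
wsnap('w13'); print(proj('w13',[[.5935,-.0373,.146],[.5335,-.0375,.112]]))"
```

```text
t 18.02 p [ 0.5922 -0.0394  0.1996] yaw -179.99 z [-0.    -0.001 -1.   ] F [-0.4  0.5  0.1] op 0.303 j7 1.02
tool delta [-0.0014  0.0021  0.0646]
t 18.02 p [ 0.5922 -0.0394  0.1996] yaw -179.99 z [-0.    -0.001 -1.   ] F [-0.4  0.5  0.1] op 0.303 j7 1.02
[[319.01456451 269.17256048]
 [318.55766254 174.81896197]]
```

View pics/w13.png

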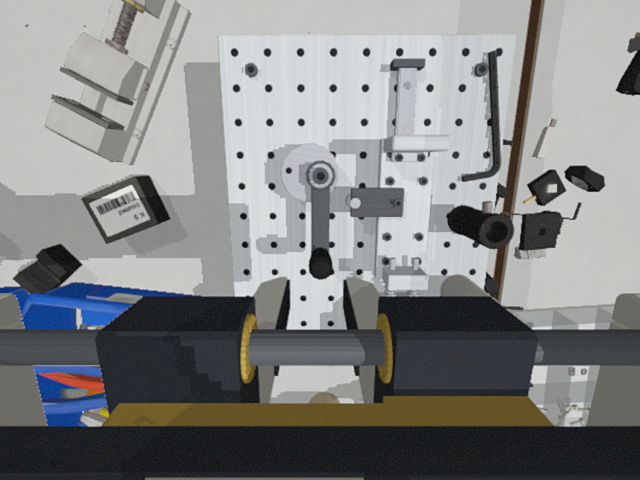

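The wrist view puts the handle at about (320,265) and the pivot at (320,175), against predictions of (319,269) and (319,175). I'm descending around it and then sweeping back.

>>> carry_out(
  plan=[
    [-0.001,0.002,0.02,0,0,0,0.3],
    [0,0,0.02,0,0,0,0.3],
    [0,0,0.0245,0,0,0,0.3],
    [0,0,0,0,0,0,0.3],
  ],
)

```text
time_s: 18.58
ee_pos: [0.5918, -0.0376, 0.1314]
eef_rot: [-0.0, 1.0, -0.0, -0.003]
ft_force: [0.1, 0.1, 0.7]
opening: 0.298
```

>>> carry_out(
  plan=[
    [0.0001,-0.003,0,0,0,0.05,0.3],
    [0.0001,-0.003,0,0,0,0.05,0.3],
    [0.0001,-0.003,0,0,0,0.05,0.3],
    [0.0001,-0.003,0,0,0,0.05,0.3],
    [0.0001,-0.003,0,0,0,0.05,0.3],
  ],
)

```text
time_s: 19.2
ee_pos: [0.5925, -0.0505, 0.1354]
eef_rot: [0.126, 0.992, 0.001, 0.001]
ft_force: [0.5, 3.6, -0.1]
opening: 0.298
```

```bash
python3 -c "
from h import *
lever();views(14)"
```

```text
t 19.3 p [ 0.5925 -0.0512  0.1354] yaw 165.63 z [ 0.002  0.001 -1.   ] F [0.8 3.5 0.9] op 0.303 j7 0.77
r 0.0606 tcp angle-3.281: 2.774 yaw should be 167.0 F tool [ 0.1  3.6 -0.9]
```

View pics/s14.png

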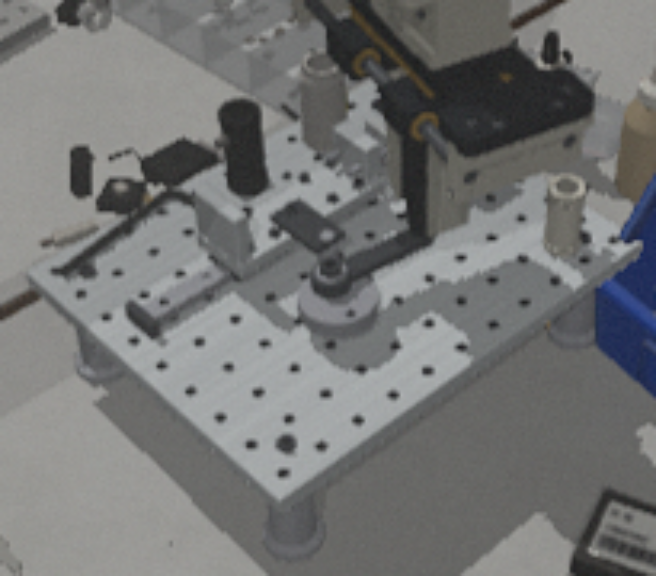

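>>> carry_out(
  plan=[
    [0.0003,-0.006,0,0,0,0.1,0.3],
    [0.0003,-0.006,0,0,0,0.1,0.3],
    [0.0003,-0.006,0,0,0,0.1,0.3],
    [0.0003,-0.006,0,0,0,0.1,0.3],
    [0.0003,-0.006,0,0,0,0.1,0.3],
  ],
)

```text
time_s: 19.92
ee_pos: [0.5786, -0.0769, 0.1354]
eef_rot: [0.367, 0.93, 0.001, 0.001]
ft_force: [0.9, 4.0, -0.1]
opening: 0.302
```

>>> carry_out(
  plan=[
    [0.0003,-0.006,0,0,0,0.1,0.3],
    [0.0003,-0.006,0,0,0,0.1,0.3],
    [0.0003,-0.006,0,0,0,0.1,0.3],
    [0.0003,-0.006,0,0,0,0.1,0.3],
    [0.0003,-0.006,0,0,0,0.1,0.3],
  ],
)

```text
time_s: 20.55
ee_pos: [0.554, -0.0931, 0.1354]
eef_rot: [0.586, 0.81, 0.002, 0.001]
ft_force: [1.8, 4.2, 0.3]
opening: 0.298
```

```bash
python3 -c "
from h import *
lever()"
```

```text
t 20.65 p [ 0.5533 -0.0939  0.1354] yaw 108.42 z [ 0.002 -0.    -1.   ] F [1.4 2.2 0.2] op 0.297 j7 0.0
r 0.0597 tcp angle-3.281: 1.768 yaw should be 109.3 F tool [ 1.7  2.  -0.2]
```

>>> carry_out(
  plan=[
    [0.0003,-0.006,0,0,0,0.1,0.3],
    [0.0003,-0.006,0,0,0,0.1,0.3],
    [0.0003,-0.006,0,0,0,0.1,0.3],
    [0.0003,-0.006,0,0,0,0.1,0.3],
    [0.0003,-0.006,0,0,0,0.1,0.3],
  ],
)

```text
time_s: 21.28
ee_pos: [0.525, -0.0962, 0.1354]
eef_rot: [0.768, 0.641, 0.002, 0.002]
ft_force: [4.0, 0.9, -1.1]
opening: 0.303
```

>>> carry_out(
  plan=[
    [0.0003,-0.006,0,0,0,0.1,0.3],
    [0.0003,-0.006,0,0,0,0.1,0.3],
    [0.0003,-0.006,0,0,0,0.1,0.3],
    [0.0003,-0.006,0,0,0,0.1,0.3],
    [0.0003,-0.006,0,0,0,0.1,0.3],
  ],
)

```text
time_s: 21.9
ee_pos: [0.4984, -0.0852, 0.1355]
eef_rot: [0.903, 0.43, 0.002, 0.002]
ft_force: [4.0, 0.0, -0.6]
opening: 0.299
```

```bash
python3 -c "
from h import *
lever();views(15)"
```

```text
t 22.0 p [ 0.4973 -0.0849  0.1354] yaw 51.18 z [ 0.003 -0.002 -1.   ] F [ 3.5 -0.5  0.4] op 0.305 j7 -0.81
r 0.0596 tcp angle-3.281: 0.779 yaw should be 52.6 F tool [ 1.8  3.1 -0.4]
```

View pics/s15.png

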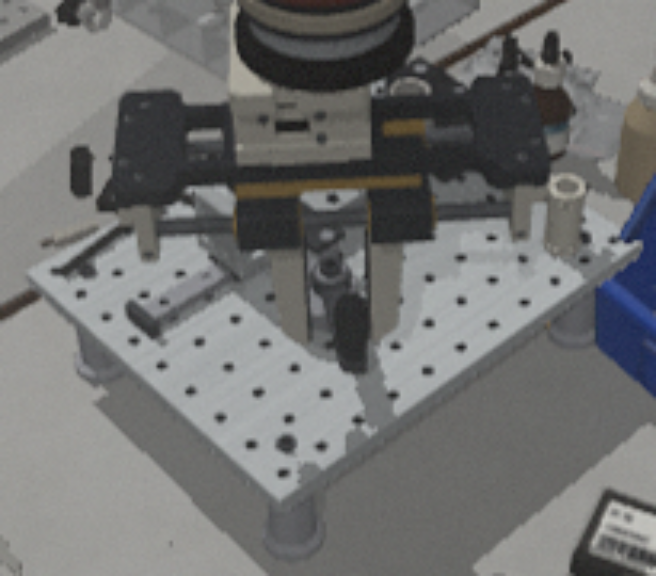

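>>> carry_out(
  plan=[
    [0.0003,-0.006,0,0,0,0.1,0.3],
    [0.0003,-0.006,0,0,0,0.1,0.3],
    [0.0003,-0.006,0,0,0,0.1,0.3],
    [0.0003,-0.006,0,0,0,0.1,0.3],
    [0.0003,-0.006,0,0,0,0.1,0.3],
  ],
)

```text
time_s: 22.62
ee_pos: [0.4795, -0.0624, 0.1354]
eef_rot: [0.981, 0.194, 0.001, 0.002]
ft_force: [1.7, -2.5, 0.5]
opening: 0.302
```

>>> carry_out(
  plan=[
    [0.0001,-0.003,0,0,0,0.05,0.3],
    [0.0001,-0.003,0,0,0,0.05,0.3],
    [0.0001,-0.003,0,0,0,0.05,0.3],
    [0.0001,-0.003,0,0,0,0.05,0.3],
    [0,0,0,0,0,0,0.3],
  ],
)

```text
time_s: 23.25
ee_pos: [0.4752, -0.0506, 0.1352]
eef_rot: [0.995, 0.096, 0.0, 0.001]
ft_force: [1.1, -2.9, 3.5]
opening: 0.297
```

```bash
python3 -c "
from h import *
lever()"
```

```text
t 23.35 p [ 0.475  -0.0501  0.135 ] yaw 11.03 z [ 0.    -0.002 -1.   ] F [ 0.8 -3.4  2.9] op 0.3 j7 -1.42
r 0.0599 tcp angle-3.281: 0.073 yaw should be 12.1 F tool [ 0.1  3.4 -2.9]
```

>>> carry_out(
  plan=[
    [0.0001,-0.003,0,0,0,0.04,0.3],
    [0.0001,-0.003,0,0,0,0.04,0.3],
    [0,-0.003,0,0,0,0.04,0.3],
    [0,-0.002,0,0,0,0.02,0.3],
    [0,0,0,0,0,0,0.3],
  ],
)

```text
time_s: 23.98
ee_pos: [0.4728, -0.0389, 0.1347]
eef_rot: [1.0, 0.025, -0.001, 0.001]
ft_force: [-0.1, -7.1, 3.2]
opening: 0.302
```

```bash
python3 -c "
from h import *
lever()"
```

```text
t 24.07 p [ 0.4728 -0.0389  0.1347] yaw 2.88 z [-0.001 -0.002 -1.   ] F [ 1.2 -6.6  4.8] op 0.302 j7 -1.55
r 0.0607 tcp angle-3.281: -0.117 yaw should be 1.3 F tool [ 0.9  6.7 -4.8]
```

>>> carry_out(
  plan=[
    [0,-0.002,0,0,0,0,0.3],
    [0,-0.002,0,0,0,0,0.3],
    [0,0,0,0,0,0,0.3],
  ],
)

```text
time_s: 24.45
ee_pos: [0.4728, -0.0385, 0.1347]
eef_rot: [1.0, 0.024, -0.0, 0.003]
ft_force: [1.6, -11.9, 3.2]
opening: 0.301
```

```bash
python3 -c "
from h import *
lever()"
```

```text
t 24.55 p [ 0.4728 -0.0386  0.1347] yaw 2.71 z [-0.001 -0.006 -1.   ] F [  0.8 -12.3   3.3] op 0.303 j7 -1.56
r 0.0607 tcp angle-3.281: -0.122 yaw should be 1.0 F tool [ 0.3 12.4 -3.2]
```

The lever is at its stop: force doubled with no movement. I'm backing off to the middle, lifting straight up and moving clear.

>>> carry_out(
  plan=[
    [0,0.005,0,0,0,0,0.3],
    [0,0.004,0,0,0,0,0.3],
    [0,0,0,0,0,0,0.3],
    [0,0,-0.03,0,0,0,0.3],
    [0,0,-0.03,0,0,0,0.3],
  ],
)

```text
time_s: 25.18
ee_pos: [0.4729, -0.041, 0.1948]
eef_rot: [1.0, 0.027, -0.001, -0.001]
ft_force: [0.5, 0.4, 0.3]
opening: 0.301
```

>>> carry_out(
  plan=[
    [-0.02,0.04,-0.02,0,0,0,0.3],
    [-0.02,0.05,0,0,0,0,0.3],
    [0,0.05,0,0,0,0,0.3],
    [0,0,0,0,0,0,0.3],
    [0,0,0,0,0,0,0.3],
  ],
)

```text
time_s: 25.8
ee_pos: [0.441, -0.1825, 0.2143]
eef_rot: [1.0, 0.027, -0.0, -0.001]
ft_force: [-0.4, 0.3, 0.2]
opening: 0.297
```

```bash
python3 -c "
from h import *
st();views(16)"
```

```text
t 25.9 p [ 0.4412 -0.1819  0.2144] yaw 3.18 z [-0.001  0.002 -1.   ] F [-0.   0.3 -1. ] op 0.302 j7 -1.2
```

View pics/t16.png

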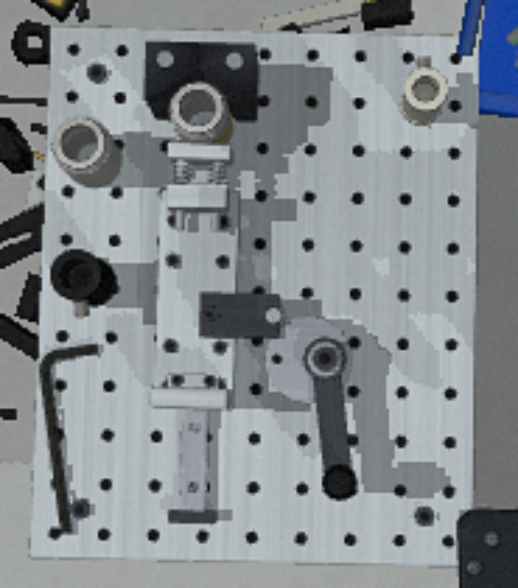

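View pics/s16.png

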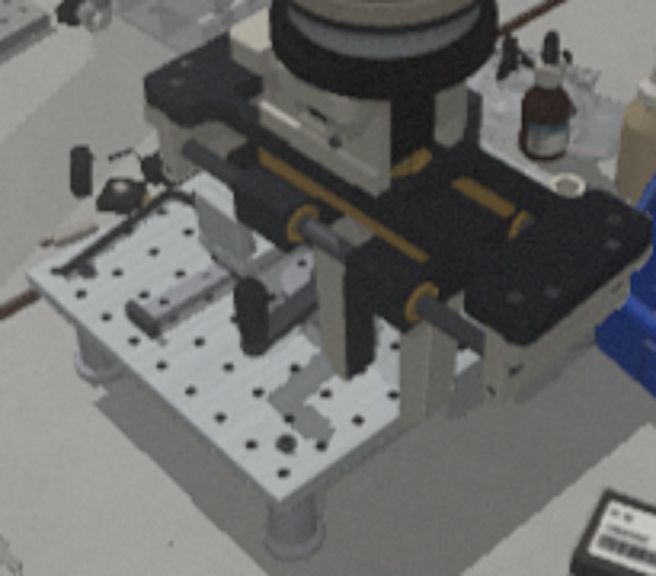

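```bash
python3 - <<'E'
from h import *
rd=lambda i:cv2.cvtColor(cv2.imread(f"pics/t{i}.png"),cv2.COLOR_BGR2GRAY)
t0=cv2.resize(cv2.cvtColor(cv2.imread("pics/top0.png"),cv2.COLOR_BGR2GRAY)[160:370,195:380],None,fx=2.8,fy=2.8)
def sh(a,b,box,dv=0,m=12):
    x0,y0,x1,y1=box; tpl=b[y0:y1,x0:x1]
    reg=a[y0+dv-m:y1+dv+m,x0-m:x1+m]; r=cv2.matchTemplate(reg,tpl,cv2.TM_CCOEFF_NORMED); _,q,_,(u,v)=cv2.minMaxLoc(r)
    def sub(a,b,c): return .5*(a-c)/(a-2*b+c)
    if 0<u<2*m and 0<v<2*m: return (round(u-m+sub(r[v,u-1],r[v,u],r[v,u+1]),2),round(v-m+dv+sub(r[v-1,u],r[v,u],r[v+1,u]),2),round(q,3))
    return (u-m,v-m+dv,q)
b=rd(16)
boxes={"bracket":(160,165,235,225),"roller":(195,288,288,345),"tab":(145,370,232,412)}
for n,bx in boxes.items():
    print(n,"vs12",sh(rd(12),b,bx),"vs start",sh(t0,b,bx,106))
print("bracket vs 11(at stop)",sh(rd(11),b,boxes["bracket"]), "roller rear",sh(rd(11),b,(235,288,288,345)))
print("static vee", sh(rd(11),b,(145,40,260,80)), sh(t0,b,(145,40,260,80)))
print("sleeve 11/12",sh(rd(11),b,(165,80,232,140)),sh(rd(12),b,(165,80,232,140)))
s=tc(198,109); print(plane('top',s,.134).round(4))
h=plane('top',tc(340,481),.146); d=h[:2]-[.5335,-.0375]; print("handle",h,np.hypot(*d),"c",np.arctan2(*d[::-1])%6.28319-3.281)
for n,z,c in (("bracket",.124,(198,195)),("roller",.105,(240,316)),("tab",.132,(188,400))):
    p=plane('top',tc(*c),z);q=plane('top',tc(c[0],c[1]+100),z);print(n,"mm per crop px",np.linalg.norm(p-q)*10)
E
```

```text
bracket vs12 (np.float32(-0.07), np.float32(1.37), 0.924) vs start (np.float32(-3.26), np.float32(104.7), 0.842)
roller vs12 (np.float32(0.01), np.float32(1.18), 0.965) vs start (np.float32(-3.04), np.float32(103.59), 0.933)
tab vs12 (np.float32(-0.02), np.float32(1.57), 0.92) vs start (np.float32(-3.25), np.float32(106.33), 0.819)
bracket vs 11(at stop) (np.float32(-0.05), np.float32(-1.39), 0.941) roller rear (np.float32(0.02), np.float32(-1.36), 0.832)
static vee (np.float32(-0.02), np.float32(-0.15), 0.996) (np.float32(-0.02), np.float32(-0.15), 0.995)
sleeve 11/12 (np.float32(0.06), np.float32(0.02), 0.991) (np.float32(0.07), np.float32(0.0), 0.99)
[0.6529 0.0277 0.134 ]
handle [ 0.47489862 -0.04560435  0.146     ] 0.05915912124303015 c -0.0019781331559207693
bracket mm per crop px 0.4925027624753784
roller mm per crop px 0.4961874414415314
tab mm per crop px 0.4756719746475832
```

```bash
python3 -c "
from plant import bot
print(bot.sign_off())"
```

```text
the job is handed in; nothing more can be done
None
```

I handed the job in at about 26 s of the 72 s allowed. By my last checks the sleeve is clamped. No verdict was reported.

**What I did**
1. I set the open fingers loosely around the handle and pushed the lever round to its low-point stop, reading about 3–6 N.
2. I pushed the slide forward by its tab with closed fingers. The force rose to about 17 N with no further movement, so I took it to be at its hard stop.
3. I pushed the lever back to its locked stop, reading 12 N at the end, then lifted clear.

**Last checks**

| Item | Measured | Required |
|---|---|---|
| Cam | about 0.00 rad | below 0.3 |
| Slide | about 0.6 mm short of its stop; the lock took up about half the spring-back | within 3 mm |
| Sleeve axis | within about 1 mm of the seat, and it did not move during locking | within 3 mm |

- **Sleeve tilt:** I judged it upright from the pictures only.
- **Other items:** the things on the board look unmoved in the pictures; I did not check the small box in the final pictures.
- **Robot:** the force reading was about zero and it was touching nothing when I handed in.
- **Pad force:** not measured directly. I estimate about 6 N from the remaining pad compression.

**One disagreement:** the camera shows about 52 mm of slide travel from start to stop, where the full travel is 55 mm. I put this down to the slide starting 2–3 mm forward, or to the calibration. The force rising with no movement at the end fits the hard stop.

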